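# Linchpin the drawbar and snap its ring shut

### The arm

A 6-joint arm with a two-finger parallel gripper is mounted at the origin on the work surface; the furniture and walls round the work are solid. World frame = base frame: x ahead of the robot, y to its left, z up, the work surface at z = 0. Lengths are in m, angles in rad, forces in N, time in s.
With the tool pointing down it reaches from about 0.375 to 0.975 m from the base axis. Payload 3.8 kg.
Tool frame: the origin (TCP) lies on the centre line of the jaws, within the pads' length; the fingertips stand 25 mm ahead of it and the grasp point (between the pads) lies 6 mm ahead of it; y points along the fingers, z is the direction in which the jaws open and shut, and the axes are right-handed (so a half turn about y gives the same grasp; the last joint's range is limited). The gripper opens to 85 mm and grips with 20 to 120 N. Pads are 22 mm wide; open, the fingers measure 114 mm over their backs; the gripper's body (76 mm by 85 mm) begins 54 mm behind the grasp point. The pads swing forward as they close: fully open they stand 13 mm farther back than shut.
Start: joints at [-1.289, 0.264, 1.604, -0, 1.274, -0.037], TCP at [0.212, -0.641, 0.256] pointing down, gripper open.
Joint ranges: [-2.63, 2.63], [-0.94, 2.18], [0.31, 2.57], [-1.31, 4.45], [0, 2.66], [-2.55, 2.55]. Speed limits (rad/s): [2.57, 2.57, 3.14, 3.14, 3.14, 3.14].

### API

Orientations are given as a rotation vector (axis times angle).
In Python, from workcell import bot gives the robot as it stands.
- The arm moves only by the shell command python3 -m jog 'ROWS' [FORCE]. ROWS is JSON, a list of rows, each a list of 5 numbers: the shift along the world's x, y, z in mm, then the turn about the world's z in degrees, then the finger opening in mm, from 0 to 85.4. A call has exactly 10 rows; each row is the pose to reach, as a shift and turn from the pose commanded when the call began; what a row does not reach only later rows make up. A row lasts 1/8 s, in which the tool goes at most 62.5 mm and 10.7 degrees, less where a joint would pass 70% of its speed; a pose out of reach is approached as far as the arm can. A call with a gripper value outside its range is refused whole. The fingers move at their own pace and stop on an object; FORCE is the grip in N (left out, the last holds). Time passes only in rows, so rows that repeat a pose let the fingers close, or fill a call up. It gives the time, the measured TCP pose, the force and the opening at its end, in the units of the state.
- bot.read_state(): the state, without advancing time (a new reading comes with each control period).
- bot.read_camera(name): name is "side" or "top" or "wrist"; returns a dict with "pixels" (400x640x3 uint8, red, green, blue), "fx", "fy", "cx", "cy" (pixels), "R" (3x3) and "t" (3): a world point X has camera coordinates R X + t. Camera axes: x right, y down, z forward; pixel columns grow to the right and rows downward; lengths in m; the calibration is good to about 2 mm. The wrist camera is an equidistant fisheye: a pixel r from the principal point sees the ray r / f radians off the axis. A picture is of the moment at which its call begins. There is no depth.
- bot.finish_job(): hands the job in, once; it reports no verdict.
The state is a dict: "time": time; "q": joint angles; "joint_vel": joint speeds; "joint_torque": joint torques, N m; "tool_pos": TCP position; "tcp_rot": TCP orientation; "wrist_force": force on the tool from outside, world axes, zero at the start; "torque": the same for the moment, N m; "width": opening from 0.0 (shut) to 1.0 (fully open).
Only numpy, scipy, OpenCV 4.12 (cv2) and the standard library are available. Lean on these libraries where they do the work, as an engineer would, in place of code of your own. Each camera call takes 0.05 s, during which the arm holds its last target.

### The job

Secure the drawbar in the blue hitch: take the red-gripped linchpin out of the wooden block, feel for the upright cross hole in the top of the drawbar, and slide the pin in until its collar sits fully home on the bar, with its ring to the bar's free end. Then swing the sprung ring down over the end of the bar until it snaps shut round the pin's lower end, and let go. The drawbar has end float in its hitch and has stuck somewhere in it, so the hole is only roughly where it is measured; never force the pin or press hard on the hitch, and leave the plain pin and the loose things around where they are.

Things in the scene. Friction and masses are not known exactly. Their poses are not given: they have to be found in the camera images.
- bar_top (a point): where the cross hole's centre would be at mid float, on the flat top of the drawbar, 100 mm above the bench. x: along the bar from its free end to the receiver; y: across; z: up. The true hole centre is anywhere within 15 mm either way along x (not measured; the bar has end float, but is jammed and will not shift under the pin). Hole: upright, right through, 11.5 mm across
- hitch: blue receiver on a steel base plate, fixed to the bench; origin 100 mm under bar_top, same axes. From it sticks out the drawbar, a square steel bar 20 mm wide and 24 mm high. Receiver: front face 30 mm to +x of bar_top, its top 7 mm above the bar's. Bar's free end: 14 mm to -x of the true hole. Behind the hole (+x) the bar's top is flat. Base plate 10 mm thick
- linchpin_grip (a point): point in the linchpin's red grip, on its axis, 31 mm above the collar's underside: take it here from above, across y. The grip is a block 24 mm along x, 14 mm along y, 34 mm high; its top is 15 mm above this point, its lower end 19 mm below; the ring's hinge and wire lie below the grip
- linchpin: origin: centre of the underside of its collar, which rests on the bar when fully home; z up along the pin. 10 mm brass pin down to z = -38 mm, tip 7.6 mm across widening over 6 mm; collar 21 mm across. Starts upright in either hole of the wooden block (top 46 mm high). The open ring sticks out to -x: insert with x along x of bar_top. 0.09 kg
- ring (a joint): hinge of the linchpin's ring (50 mm over all, 4 mm wire) about the linchpin's y axis, 7 mm above the collar's underside. 0 rad: open, sticking out to -x just above level (0.18 is level); 1.75: shut, hanging down round bar and pin end. Sprung over centre: past 0.9 rad it snaps shut, before that back open. About 2 N at its end moves it. It fouls the bar if the pin is not home
- ring_end (a point): middle of the ring's wire at its free end, 46 mm from the hinge; press here, on the upper side, and follow its arc down
- plain_pin: steel pin without ring or grip, head 22 mm across and 8 mm thick, standing in the other hole of the wooden block; origin under its head; not for this job
- tape_measure: white tape measure with a yellow disc, 97x78x38 mm, lying on the bench; bystander
- tape_roll: yellow roll of tape, 101 mm across, 19 mm high, behind the hitch; bystander
- hex_bolt: grey hex bolt standing on its head, 60 mm high, in front; bystander
- hex_nut: yellow hex nut, 27 mm, in front; bystander
- spray: white and orange spray can with a red cap, 53 mm across, 171 mm high, at the back; bystander
Things that resemble listed ones, but are neither listed nor needed, are in the scene too. What is shaped like the linchpin but green is not meant.

How it is judged:
By the outcome, as a careful person would: the job done as asked, in the order asked, and still so for the second after the job is handed in, with the robot touching nothing.
It also fails if it takes over 72 s, if anything falls off the work surface, if the arm or the gripper's body presses on something with over 40 N, if the wrist force passes 120 N, or if a joint passes its speed limit or range.

## Working session

There is one attempt and no reset: what is moved stays moved. The work goes in short steps, Python scripts to look and compute and a shell command to move; the robot and the scene stay as the last step left them, time stands still between calls to the robot, and variables do not carry over. Pictures are saved under pics/ and viewed, and the job is handed in when it is done.

```bash
mkdir -p pics; ls; cat > h.py <<'E'
import numpy as np, cv2
from workcell import bot
def cam(n,save=None):
    c=bot.read_camera(n)
    for k in ('R','t'): c[k]=np.array(c[k])
    if save:
        cv2.imwrite(f'pics/{save}.png',cv2.cvtColor(c['pixels'],cv2.COLOR_RGB2BGR)); 
        np.savez(f'pics/{save}.npz',**c)
    return c
def load(s): return dict(np.load(f'pics/{s}.npz'))
def crop(s,x0,y0,x1,y1,k,out):
    im=cv2.imread(f'pics/{s}.png')[y0:y1,x0:x1]
    cv2.imwrite(f'pics/{out}.png',cv2.resize(im,None,fx=k,fy=k,interpolation=cv2.INTER_CUBIC))
def ray(c,u,v,fish=False):
    a=np.array([(u-c['cx'])/c['fx'],(v-c['cy'])/c['fy']])
    if fish:
        th=np.hypot(*a); d=np.array([*(a/max(th,1e-9)*np.sin(th)),np.cos(th)])
    else: d=np.array([*a,1.])
    return -c['R'].T@c['t'], c['R'].T@(d/np.linalg.norm(d))
def atz(c,u,v,z,fish=False):
    o,d=ray(c,u,v,fish); return o+d*(z-o[2])/d[2]
def tri(rs):
    A=0;b=0
    for o,d in rs:
        P=np.eye(3)-np.outer(d,d);A=A+P;b=b+P@o
    X=np.linalg.solve(A,b); return X,[np.linalg.norm((np.eye(3)-np.outer(d,d))@(X-o))*1e3 for o,d in rs]
def proj(c,X,fish=False):
    p=c['R']@np.array(X)+c['t']
    if fish:
        r=np.hypot(p[0],p[1]);th=np.arctan2(r,p[2]);return (c['cx']+c['fx']*th*p[0]/r, c['cy']+c['fy']*th*p[1]/r)
    return (c['cx']+c['fx']*p[0]/p[2], c['cy']+c['fy']*p[1]/p[2])
E
python3 - <<'E'
from h import *
for n in ('side','top','wrist'):
    c=cam(n,n+'0'); print(n,c['fx'],c['cx'],c['cy'],np.round(-c['R'].T@c['t'],3),np.round(c['R'],2).tolist())
s=bot.read_state(); print({k:np.round(v,3).tolist() for k,v in s.items()})
E
```

```text
pics
side 504.2129193445663 314.70063975108246 190.10143812810855 [0.227 1.27  0.591] [[-0.98, -0.2, 0.01], [-0.08, 0.35, -0.93], [0.18, -0.92, -0.36]]
top 492.136367721793 314.5976826430386 197.30186026875143 [0.227 0.03  1.378] [[-0.0, -1.0, -0.03], [-0.99, 0.01, -0.17], [0.17, 0.02, -0.99]]
wrist 309.70691628693146 325.0055007519085 197.66756619507592 [ 0.287 -0.618  0.371] [[0.31, -0.95, -0.0], [-0.9, -0.3, 0.31], [-0.29, -0.09, -0.95]]
{'time': 0.15, 'q': [-1.289, 0.265, 1.605, -0.0, 1.274, -0.037], 'joint_vel': [-0.001, -0.002, -0.005, 0.001, -0.0, -0.0], 'joint_torque': [0.0, -51.59, -36.796, -0.0, 0.008, 0.0], 'tool_pos': [0.211, -0.64, 0.255], 'tcp_rot': [-0.33, 2.051, -2.047], 'wrist_force': [-0.38, -0.586, -0.223], 'torque': [-0.031, -0.009, 0.059], 'width': 1.004}
```

View pics/side0.png

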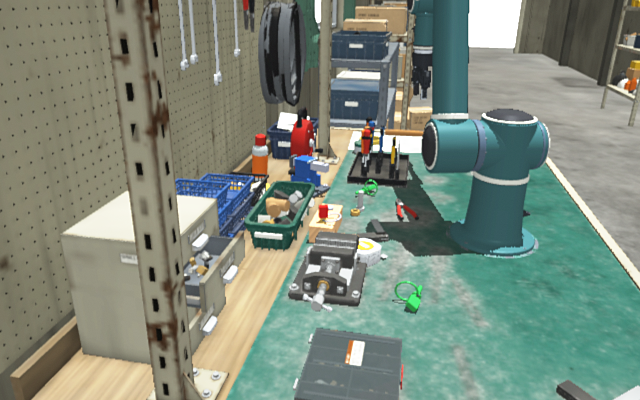

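View pics/top0.png

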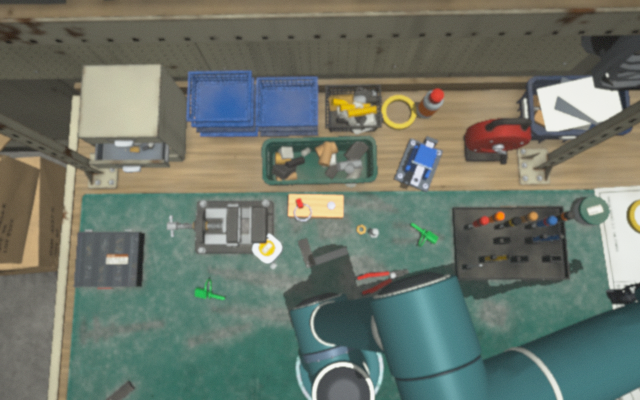

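View pics/wrist0.png

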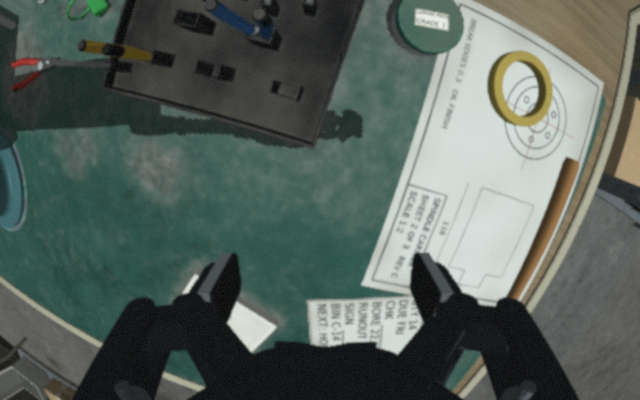

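Red linchpin candidate is at top (299,203) in the wooden block; green lookalikes at (424,233) and (208,290). The hitch is at top (421,160). Enlarging these.

```bash
python3 - <<'E'
from h import *
crop('top0',275,180,365,235,8,'c1');crop('top0',380,120,460,205,7,'c2')
crop('side0',275,140,385,250,7,'c3')
E
```

```text
(no output)
```

View pics/c1.png

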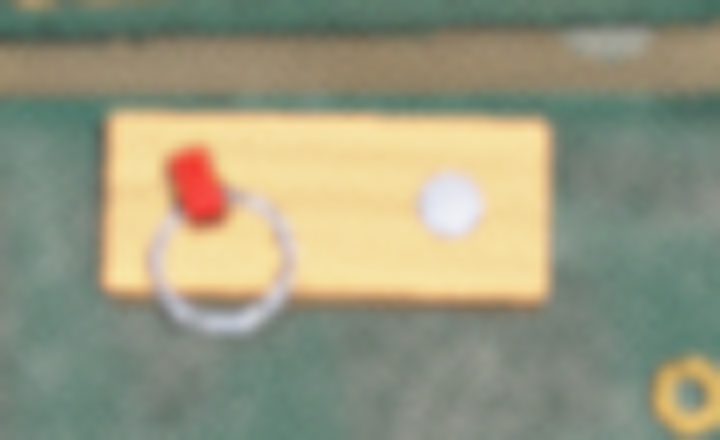

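View pics/c2.png

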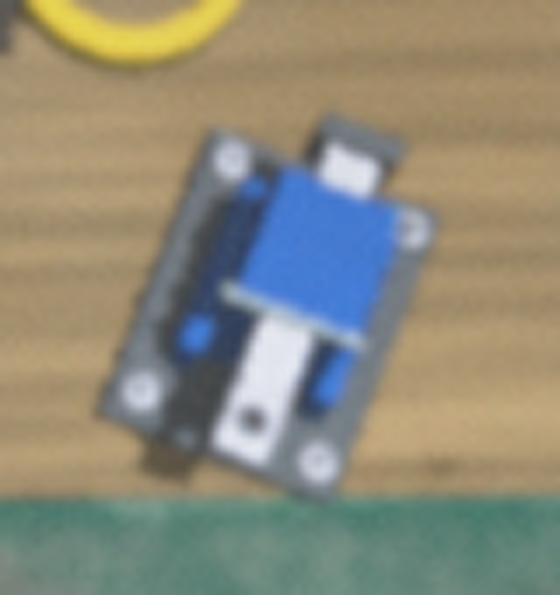

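View pics/c3.png

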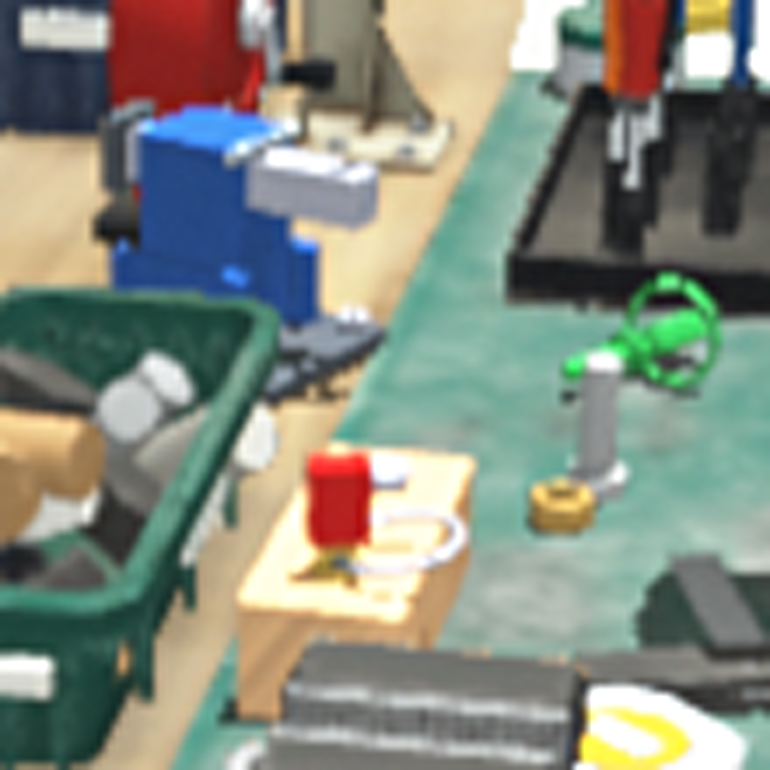

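```bash
python3 - <<'E'
from h import *
c=load('top0'); s=load('side0')
def t(u,v,z): return np.round(atz(c,u,v,z)*1e3,1)
C1=lambda x,y:(275+x/8,180+y/8); C2=lambda x,y:(380+x/7,120+y/7)
h=t(*C2(252,420),.1); print('hole',h)
for p in [(212,445),(268,467),(262,315),(314,335)]: print('bar',t(*C2(*p),.1))
for p in [(220,285),(368,345)]: print('rec',t(*C2(*p),.107))
for p in [(168,158),(206,148),(224,210),(192,222),(196,185)]: print('grip',t(*C1(*p),.092))
print('ring',t(*C1(225,330),.054),'ringc',t(*C1(222,262),.053))
for p in [(107,112),(550,118),(550,300),(105,295)]: print('block',t(*C1(*p),.046))
print('plain',t(*C1(450,205),.054))
# side: grip top centre tri
S=lambda x,y:(275+x/7,140+y/7)
print(tri([ray(c,*C1(192,180)),ray(s,*S(338,458))]))
E
```

```text
hole [ 487.5 -205.7  100. ]
bar [ 478.  -190.4  100. ]
bar [ 469.4 -211.1  100. ]
bar [ 528. -211.  100.]
bar [ 520.1 -230.3  100. ]
rec [ 538.1 -194.4  107. ]
rec [ 514.4 -248.9  107. ]
grip [438.4 111.3  92. ]
grip [441.7  98.7  92. ]
grip [420.9  92.7  92. ]
grip [416.9 103.3  92. ]
grip [429.3 102.   92. ]
ring [385.5  94.2  54. ] ringc [408.9  95.3  53. ]
block [462.2 135.3  46. ]
block [458.9 -16.9  46. ]
block [396.1 -16.1  46. ]
block [398.8 135.6  46. ]
plain [427.8  17.7  54. ]
(array([0.4320049 , 0.10346269, 0.091383  ]), [np.float64(0.9108750913402393), np.float64(0.9108750913402061)])
```

The red-gripped pin at top (299,203) in the wooden block is the linchpin: red grip, with ring attached. Both green ones are decoys. The plain pin is at (331,206). The drawbar hole shows as a dark dot at about (416,180). Next, the turn geometry.

```bash
python3 - <<'E'
from h import *
from scipy.spatial.transform import Rotation as R
s=bot.read_state(); M=R.from_rotvec(s['tcp_rot']).as_matrix(); print(np.round(M,3))
print('jaw yaw',np.degrees(np.arctan2(M[1,2],M[0,2])), 'q1,q6',np.degrees([s['q'][0],s['q'][5]]), np.round(s['tool_pos'],4))
E
```

```text
[[-0.95  -0.001  0.313]
 [-0.313  0.002 -0.95 ]
 [-0.    -1.    -0.002]]
jaw yaw -71.7334439896877 q1,q6 [-73.84928944  -2.11529803] [ 0.2114 -0.6405  0.2552]
```

```bash
python3 -m jog '[[35,60,0,0,85],[75,120,0,0,85],[110,180,0,0,85],[145,240,0,0,85],[175,300,0,0,85],[195,355,0,0,85],[210,410,0,0,85],[222,465,0,0,85],[228,520,0,0,85],[230,570,0,0,85]]' 
python3 -m jog '[[0,40,-5,0,85],[-1,80,-15,0,85],[-3,120,-25,0,85],[-6,150,-35,0,85],[-10,170,-40,0,85],[-11,172,-45,0,85],[-11,172,-50,0,85],[-11,172,-50,0,85],[-11,172,-50,0,85],[-11,172,-50,0,85]]'
python3 - <<'E'
from h import *
cam('wrist','w1'); s=bot.read_state(); print(s['tool_pos'],s['q'],s['time'])
E
```

```text
time: 1.4
tool_pos: [0.4416, -0.069, 0.2563]
tcp_rot: [-0.329, 2.049, -2.049]
wrist_force: [-0.0, 0.4, -0.3]
width: 0.997
time: 2.65
tool_pos: [0.4309, 0.1006, 0.2066]
tcp_rot: [-0.328, 2.049, -2.049]
wrist_force: [-0.1, 0.0, 0.9]
width: 0.995
[0.43083507 0.1007071  0.2065692 ] [ 1.73330335e-01 -1.49644421e-01  2.13397576e+00 -1.80613075e-05
  1.15673494e+00  1.42605194e+00] 2.7
```

View pics/w1.png

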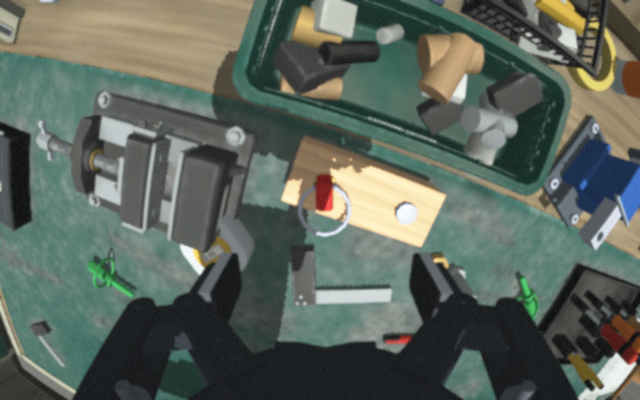

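```bash
python3 - <<'E'
from h import *
crop('w1',280,130,460,250,4.4,'c4')
E
```

```text
(no output)
```

View pics/c4.png

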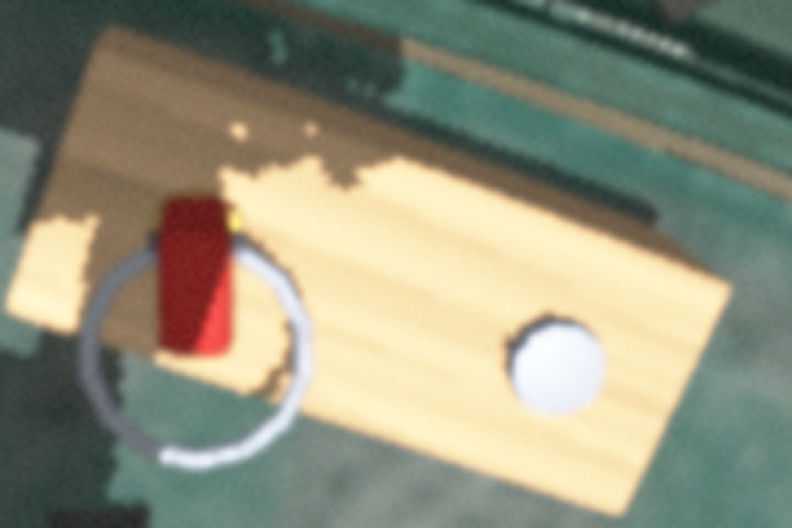

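```bash
cat > ov.py <<'E'
from h import *
def ov(name,x,y,yaw,zc,box,k,out,fish,ring=True):
    c=load(name); im=cv2.imread(f'pics/{name}.png'); x0,y0,x1,y1=box
    im=cv2.resize(im[y0:y1,x0:x1],None,fx=k,fy=k,interpolation=cv2.INTER_CUBIC)
    a=np.radians(yaw);Rz=np.array([[np.cos(a),-np.sin(a)],[np.sin(a),np.cos(a)]])
    def P(p):
        q=Rz@np.array(p[:2]); u,v=proj(c,[x+q[0]/1e3,y+q[1]/1e3,zc+p[2]/1e3],fish); return (int(round((u+.5-x0)*k-.5)),int(round((v+.5-y0)*k-.5)))
    for z,col in ((46,(255,255,0)),(12,(255,0,255))):
        cv2.polylines(im,[np.array([P((sx,sy,z)) for sx,sy in ((-12,-7),(12,-7),(12,7),(-12,7))])],True,col,1)
    if ring: cv2.polylines(im,[np.array([P((-21-25*np.cos(t)*1.0,25*np.sin(t),7+4*(1+np.cos(t)))) for t in np.linspace(0,6.28,40)])],True,(255,0,0),1)
    cv2.imwrite(f'pics/{out}.png',im)
E
python3 - <<'E'
from ov import *
ov('w1',.430,.102,18,.046,(280,130,460,250),4.4,'o1',True)
ov('top0',.430,.102,18,.046,(275,180,365,235),8,'o2',False)
E
```

```text
(no output)
```

View pics/o1.png

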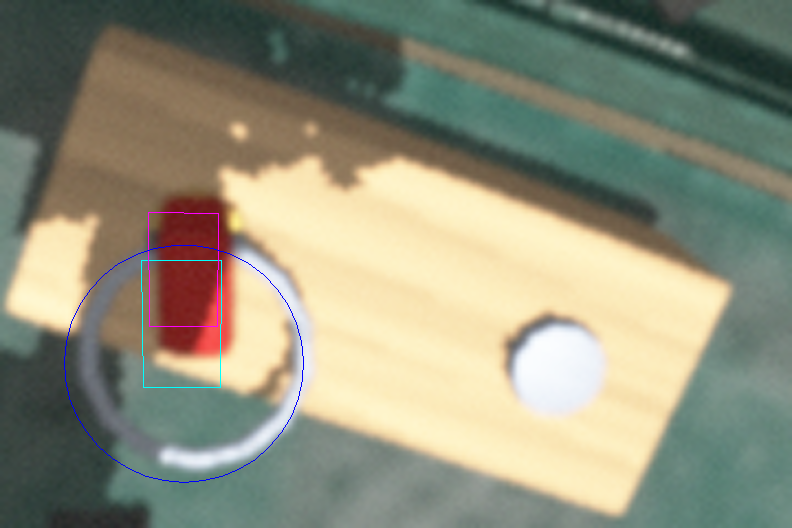

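View pics/o2.png

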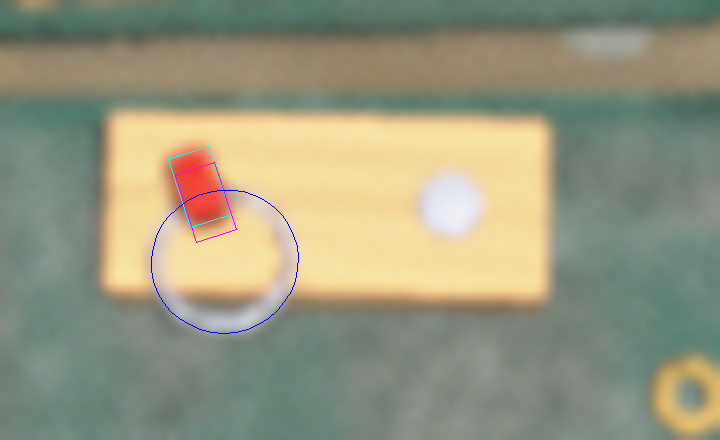

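```bash
python3 - <<'E'
from ov import *
from scipy.optimize import least_squares
w=load('w1');t=load('top0');s=load('side0')
W=lambda x,y:(280+(x+.5)/4.4-.5,130+(y+.5)/4.4-.5);T=lambda x,y:(275+(x+.5)/8-.5,180+(y+.5)/8-.5);S=lambda x,y:(275+(x+.5)/7-.5,140+(y+.5)/7-.5)
obs=[(w,1,(-12,7,46),W(159,352)),(w,1,(-12,-7,46),W(230,353)),(w,1,(12,7,12),W(163,198)),(w,1,(12,-7,12),W(225,198)),
(t,0,(12,7,46),T(168,156)),(t,0,(12,-7,46),T(205,146)),(t,0,(-12,-7,12),T(227,213)),(t,0,(-12,7,12),T(193,226)),
(s,0,(0,0,46),S(338,460)),(s,0,(0,0,12),S(338,548))]
def f(p,only=None):
    x,y,a,z=p[:4];r=[]
    for c,fi,q,o in obs:
        if only is not None and c is not only: continue
        X=[x+(q[0]*np.cos(a)-q[1]*np.sin(a))/1e3,y+(q[0]*np.sin(a)+q[1]*np.cos(a))/1e3,z+q[2]/1e3]
        u=proj(c,X,fi); r+=[u[0]-o[0],u[1]-o[1]]
    if only is not None: r.append((z-.046)*1000)
    return r
for o,n in ((None,'all'),(w,'w'),(t,'t')):
    r=least_squares(f,[.43,.102,.31,.046],x_scale=[.01,.01,.1,.01],args=(o,));print(n,np.round(r.x*[1e3,1e3,57.3,1e3],1),np.round(r.fun,1))
E
```

```text
all [434.1 101.2  18.6  41.8] [-0.9  1.9  0.3  1.6 -1.  -1.8  0.6 -1.9  0.4 -0.9  0.8 -1.3  1.5  0.7
  0.9  0.7  0.1  1.1 -0.1  0.6]
w [435.2 101.3  18.5  45.2] [-0.8  2.1  0.7  1.8 -0.9 -2.1  1.  -2.1 -0.8]
t [432.9 103.3  18.3  46. ] [-0.5 -0.7 -0.1 -1.1  0.6  0.9 -0.   0.9 -0. ]
```

```bash
python3 -m jog '[[3,1,-25,0,50],[3,1,-50,0,50],[3,1,-75,0,50],[3,1,-95,0,50],[3,1,-110,0,50],[3,1,-118,0,50],[3,1,-121,0,50],[3,1,-121,0,50],[3,1,-121,0,50],[3,1,-121,0,50]]' 40
python3 -m jog '[[0,0,0,0,40],[0,0,0,0,30],[0,0,0,0,20],[0,0,0,0,10],[0,0,0,0,5],[0,0,0,0,5],[0,0,0,0,5],[0,0,0,0,5],[0,0,0,0,5],[0,0,0,0,5]]' 60
python3 - <<'E'
from h import *
cam('wrist','w2'); crop('w2',230,200,420,330,4.2,'c5'); s=bot.read_state(); print(s['tool_pos'],s['wrist_force'],s['torque'])
E
```

```text
time: 3.95
tool_pos: [0.434, 0.1021, 0.0858]
tcp_rot: [-0.328, 2.049, -2.049]
wrist_force: [-0.1, 0.0, 0.4]
width: 0.586
time: 5.2
tool_pos: [0.4337, 0.102, 0.0854]
tcp_rot: [-0.329, 2.049, -2.049]
wrist_force: [-0.7, -0.7, 2.1]
width: 0.156
[0.43370376 0.10200812 0.08538673] [ 0.62088536 -0.59659212  1.81121743] [-0.11395107 -0.04597738 -0.00078707]
```

View pics/w2.png

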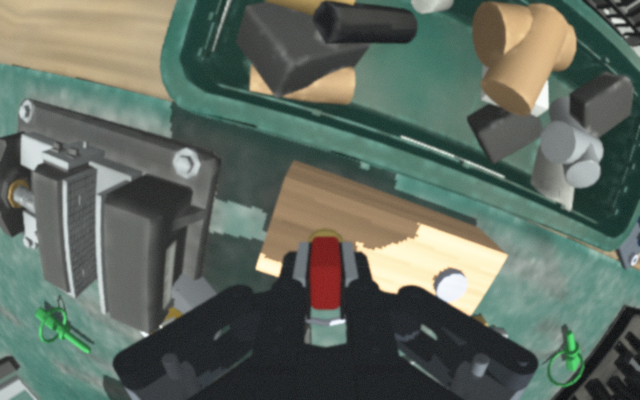

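```bash
python3 -m jog '[[0,0,10,0,5],[0,0,25,0,5],[0,0,45,0,5],[0,0,65,0,5],[0,0,85,0,5],[0,0,100,0,5],[0,0,108,0,5],[0,0,110,0,5],[0,-20,110,-3,5],[0,-50,110,-8,5]]'
python3 -m jog '[[0,-40,0,-6,5],[2,-80,0,-12,5],[4,-120,0,-18,5],[6,-155,0,-23,5],[8,-190,0,-28,5],[10,-215,0,-31,5],[12,-235,0,-33,5],[12,-240,0,-33,5],[12,-240,0,-33,5],[12,-240,0,-33,5]]'
python3 - <<'E'
from h import *
for n in ('wrist','top','side'): cam(n,n[0]+'3')
s=bot.read_state(); print(s['tool_pos'],s['tcp_rot'],s['wrist_force'],s['torque'],s['width'])
crop('t3',370,120,460,205,8,'c6');crop('w3',220,120,460,300,3.3,'c7');
E
```

```text
time: 6.5
tool_pos: [0.433, 0.0519, 0.1944]
tcp_rot: [-0.192, 2.129, -2.129]
wrist_force: [0.3, -0.7, -2.1]
width: 0.154
time: 7.75
tool_pos: [0.4454, -0.1872, 0.1951]
tcp_rot: [-0.401, -2.004, 2.004]
wrist_force: [-0.3, -0.8, -0.6]
width: 0.161
[ 0.44556285 -0.18730789  0.19530524] [-0.40178592 -2.00438582  2.00402381] [ 0.15999225  0.41432666 -2.09819643] [0.00671631 0.03750676 0.05338968] 0.1576061220664278
```

View pics/w3.png

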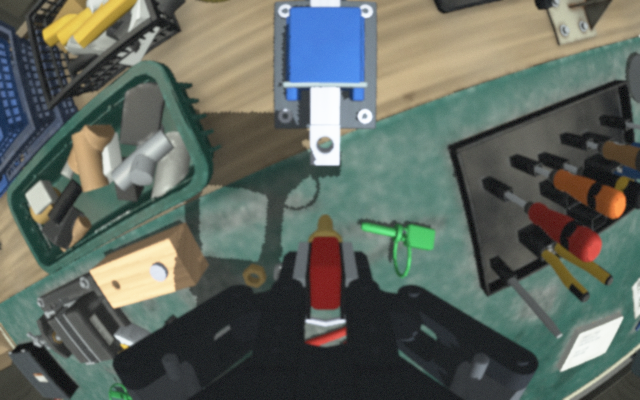

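View pics/s3.png

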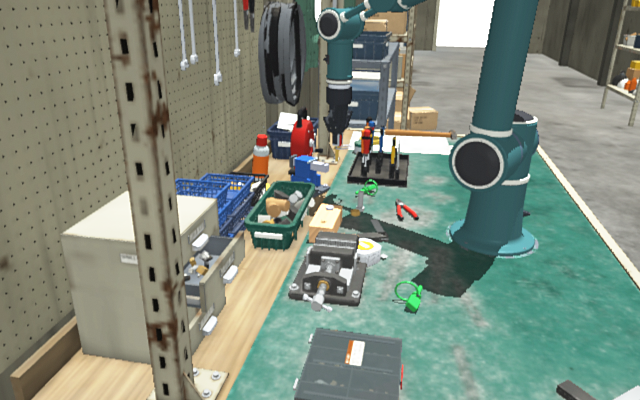

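View pics/c7.png

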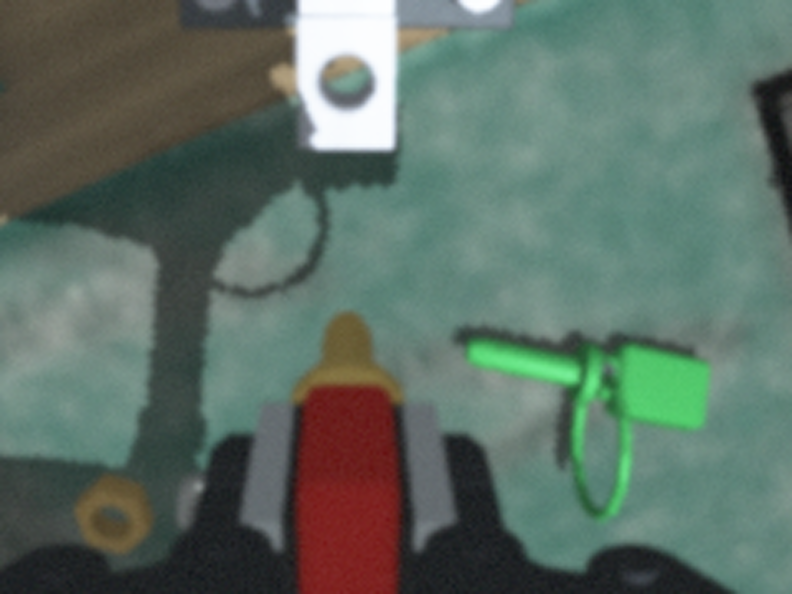

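```bash
python3 - <<'E'
from h import *
from scipy.spatial.transform import Rotation as Ro
w=load('w3'); s=bot.read_state(); tp=s['tool_pos']
M=Ro.from_rotvec(s['tcp_rot']).as_matrix(); print('jaw yaw',np.degrees(np.arctan2(M[1,2],M[0,2])),'tooly',M[:,1])
C=lambda x,y:(220+(x+.5)/3.3-.5,120+(y+.5)/3.3-.5)
a=lambda x,y,z:atz(w,*C(x,y),z,True)
h=a(347,82,.1); L=a(298,140,.1);L2=a(299,30,.1);R=a(396,140,.1);R2=a(394,30,.1)
print('hole',h*1e3,'end',(L+R)*500,'width',np.linalg.norm(L-R)*1e3)
for p,q in((L,L2),(R,R2)): d=q-p;print('bar yaw',np.degrees(np.arctan2(d[1],d[0])))
d=(L2+R2-L-R);d/=np.linalg.norm(d); n=np.array([-d[1],d[0],0])
tip=a(347,313,tp[2]-.0394-.038)-.0038*d
col=a(347,378,tp[2]-.0394)-.0105*d   # hidden maybe
print('tip-tcp along,across',(tip-tp)@d*1e3,(tip-tp)@n*1e3)
lc=a(292,402,tp[2]-.0394);rc=a(402,402,tp[2]-.0394);print('collar ends',((lc+rc)/2-tp)@d*1e3,((lc+rc)/2-tp)@n*1e3,np.linalg.norm(lc-rc)*1e3)
print('hole-tip along,across',(h-tip)@d*1e3,(h-tip)@n*1e3, 'world',(h-tip)*1e3)
rec=[a(205,15,.01)]
E
python3 - <<'E'
from h import *
crop('w3',270,60,380,170,5.4,'c8')
E
```

```text
jaw yaw -112.6718730086626 tooly [ 3.37230494e-05  1.73865886e-04 -9.99999984e-01]
hole [ 491.08041733 -207.55701648  100.        ] end [ 479.72685101 -202.80521732  100.        ] width 20.597617343839218
bar yaw -23.76708300535277
bar yaw -21.14290114917948
tip-tcp along,across 1.74119213483443 -1.139310355903297
collar ends 4.110894028461484 -1.1517001252078591 18.531207839458396
hole-tip along,across 48.059530694923986 -0.18880897585544543 world [ 44.34355656 -18.5311395  -17.90524047]
```

View pics/c8.png

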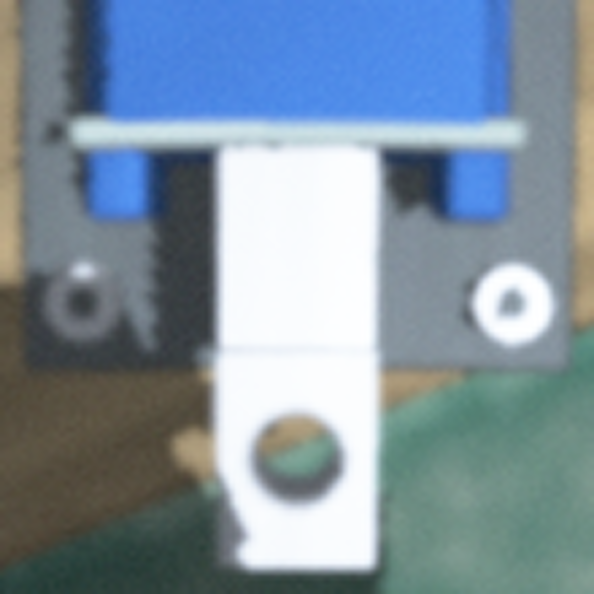

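View pics/c6.png

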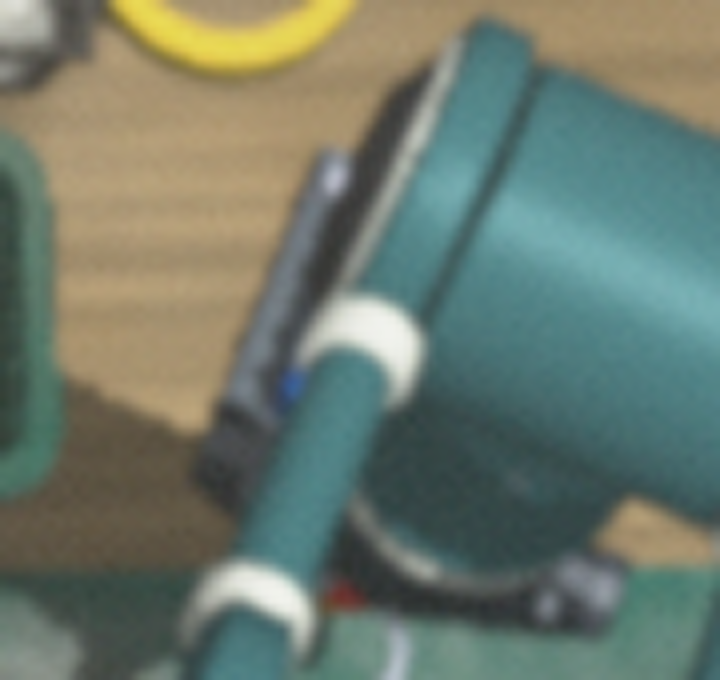

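The wrist view shows the pin tip at about (325,215) lined up with the hole at (325,145). The bar is parallel to the grip, yaw -22.5°. Closing in before I look again.

```bash
python3 -m jog '[[6,-2,0,0,5],[12,-5,0,0,5],[18,-7,-3,0,5],[24,-10,-6,0,5],[28,-11.5,-10,0,5],[28,-11.5,-12,0,5],[28,-11.5,-12,0,5],[28,-11.5,-12,0,5],[28,-11.5,-12,0,5],[28,-11.5,-12,0,5]]'
python3 - <<'E'
from h import *
cam('wrist','w4')
s=bot.read_state(); print(s['tool_pos'],s['wrist_force'],s['torque'],s['width'])
crop('w4',270,120,380,260,5,'c9')
E
```

```text
time: 9.15
tool_pos: [0.4736, -0.1995, 0.1835]
tcp_rot: [-0.403, -2.004, 2.004]
wrist_force: [-0.7, 1.4, -1.2]
width: 0.152
[ 0.47357771 -0.19950611  0.18345457] [ 0.11806888  0.31894111 -1.58541161] [ 0.05152846  0.02540093 -0.01570957] 0.15592748225808864
```

View pics/c9.png

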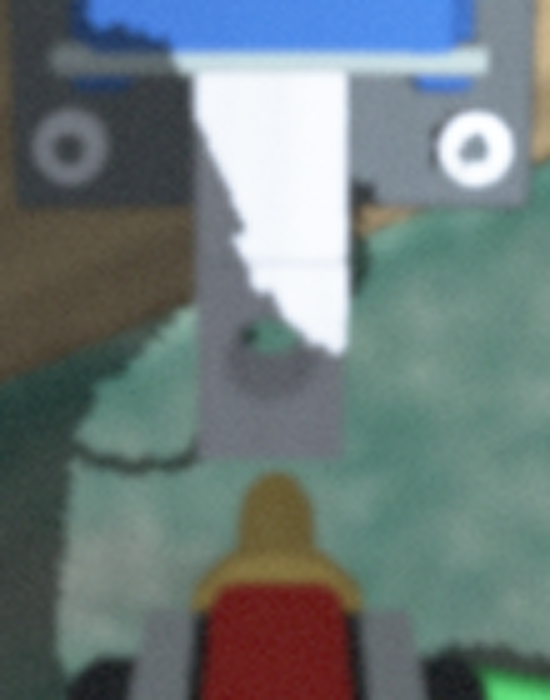

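```bash
python3 - <<'E'
from h import *
w=load('w4'); s=bot.read_state(); tp=s['tool_pos']
C=lambda x,y:(270+(x+.5)/5-.5,120+(y+.5)/5-.5)
a=lambda x,y,z:atz(w,*C(x,y),z,True)
r=np.radians(-22.6);d=np.array([np.cos(r),np.sin(r),0]);n=np.array([-d[1],d[0],0])
zt=tp[2]-.0774
tip=a(277,472,zt)-.0038*d
for nm,p in (('hole',(272,356)),('holetopedge',(272,318)),('holebot',(272,397)),('L',(199,459)),('R',(344,459)),('Rup',(347,200)),('Lup',(194,100))):
    X=a(*p,.1); print(nm,np.round((X-tip)@d*1e3,1),np.round((X-tip)@n*1e3,1),np.round(X*1e3,1))
print(zt,(tip-tp)@d*1e3,(tip-tp)@n*1e3)
E
```

```text
hole 18.2 0.6 [ 492.1 -208.   100. ]
holetopedge 23.4 0.6 [ 497.  -210.1  100. ]
holebot 12.4 0.7 [ 486.8 -205.8  100. ]
L 3.4 10.7 [ 482.4 -193.   100. ]
R 3.4 -9.2 [ 474.7 -211.4  100. ]
Rup 39.5 -9.3 [ 508.  -225.3  100. ]
Lup 52.7 10.6 [ 527.9 -212.1  100. ]
0.10605457442611307 2.2587397790276595 -1.351659180692944
```

```bash
python3 -m jog '[[5,-2,0,0,5],[10,-4,0,0,5],[15,-5.5,0,0,5],[16.7,-6.2,0,0,5],[16.7,-6.2,-1,0,5],[16.7,-6.2,-3,0,5],[16.7,-6.2,-5,0,5],[16.7,-6.2,-7,0,5],[16.7,-6.2,-8,0,5],[16.7,-6.2,-8,0,5]]'
```

```text
time: 10.45
tool_pos: [0.4902, -0.2057, 0.1751]
tcp_rot: [-0.403, -2.004, 2.003]
wrist_force: [-0.1, 0.5, -1.4]
width: 0.151
```

```bash
python3 - <<'E'
from h import *
cam('wrist','w5')
s=bot.read_state(); print(s['tool_pos'],s['wrist_force'],s['torque'],s['width'])
crop('w5',270,120,380,260,5,'c10')
E
```

```text
[ 0.4902432  -0.20568659  0.17526327] [-0.02421423 -0.68636628 -1.74772226] [ 0.01045128 -0.0124965   0.00915216] 0.15447377433639192
```

View pics/c10.png

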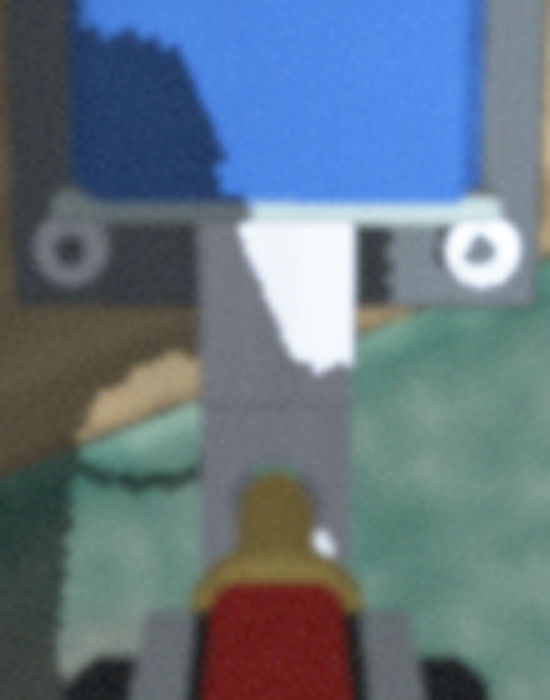

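No contact, and the tip overlaps the hole (rim visible at (275,475) in the crop). Feeling downward.

```bash
python3 -m jog '[[0,0,-0.5,0,5],[0,0,-1,0,5],[0,0,-1.5,0,5],[0,0,-2,0,5],[0,0,-2.5,0,5],[0,0,-3,0,5],[0,0,-3.5,0,5],[0,0,-4,0,5],[0,0,-4,0,5],[0,0,-4,0,5]]'
```

```text
time: 11.75
tool_pos: [0.4903, -0.2057, 0.1713]
tcp_rot: [-0.403, -2.004, 2.004]
wrist_force: [-0.5, -0.5, -0.9]
width: 0.153
```

```bash
python3 -m jog '[[0,0,-0.5,0,5],[0,0,-1,0,5],[0,0,-1.5,0,5],[0,0,-2,0,5],[0,0,-2.5,0,5],[0,0,-3,0,5],[0,0,-3.5,0,5],[0,0,-4,0,5],[0,0,-4.5,0,5],[0,0,-5,0,5]]'; python3 - <<'E'
from h import *
s=bot.read_state(); print(s['tool_pos'],s['wrist_force'],s['torque'],s['width'])
E
```

```text
time: 13.0
tool_pos: [0.4903, -0.2057, 0.1663]
tcp_rot: [-0.403, -2.004, 2.004]
wrist_force: [0.5, 0.9, -0.8]
width: 0.148
[ 0.49026428 -0.20569249  0.1662523 ] [ 0.46508244  0.94504399 -0.80193941] [ 0.07965088 -0.03507554 -0.02351911] 0.14826222366494324
```

```bash
python3 -m jog '[[0,0,-1.5,0,5],[0,0,-3,0,5],[0,0,-4.5,0,5],[0,0,-6,0,5],[0,0,-7.5,0,5],[0,0,-9,0,5],[0,0,-10.5,0,5],[0,0,-12,0,5],[0,0,-13.5,0,5],[0,0,-14,0,5]]'; python3 - <<'E'
from h import *
s=bot.read_state(); print(s['tool_pos'],s['wrist_force'],s['torque'],s['width'])
E
```

```text
time: 14.25
tool_pos: [0.4902, -0.2057, 0.1521]
tcp_rot: [-0.403, -2.004, 2.003]
wrist_force: [0.6, 0.3, -1.1]
width: 0.158
[ 0.49017209 -0.20566534  0.15211667] [ 0.61016031  0.27074926 -1.06594659] [ 0.01093175 -0.04481821  0.00416349] 0.15754422527931303
```

Clean so far, with collar about 12.7 mm to go. Down 11 mm, then feel.

```bash
python3 -m jog '[[0,0,-1.5,0,5],[0,0,-3,0,5],[0,0,-4.5,0,5],[0,0,-6,0,5],[0,0,-7.5,0,5],[0,0,-9,0,5],[0,0,-10,0,5],[0,0,-10.5,0,5],[0,0,-11,0,5],[0,0,-11,0,5]]'; python3 - <<'E'
from h import *
s=bot.read_state(); print(s['tool_pos'],s['wrist_force'],s['torque'],s['width'])
E
python3 -m jog '[[0,0,-0.2,0,5],[0,0,-0.4,0,5],[0,0,-0.6,0,5],[0,0,-0.8,0,5],[0,0,-1,0,5],[0,0,-1.2,0,5],[0,0,-1.4,0,5],[0,0,-1.6,0,5],[0,0,-1.8,0,5],[0,0,-1.8,0,5]]'; python3 - <<'E'
from h import *
s=bot.read_state(); print(s['tool_pos'],s['wrist_force'],s['torque'],s['width'])
E
```

```text
time: 15.5
tool_pos: [0.4903, -0.2057, 0.1413]
tcp_rot: [-0.403, -2.004, 2.003]
wrist_force: [-0.1, -0.4, -0.6]
width: 0.153
[ 0.49025103 -0.20569773  0.14125608] [-0.09404658 -0.38656311 -0.57897795] [ 0.04910895 -0.0510734  -0.04959596] 0.1532497723148543
time: 16.75
tool_pos: [0.4903, -0.2057, 0.1395]
tcp_rot: [-0.403, -2.004, 2.004]
wrist_force: [0.2, -0.1, -1.5]
width: 0.153
[ 0.4902575  -0.20568665  0.13947891] [ 0.15239979 -0.0975746  -1.45153056] [-0.00724924 -0.03378697 -0.0035069 ] 0.1534313342749138
```

```bash
python3 -m jog '[[0,0,-0.1,0,5],[0,0,-0.2,0,5],[0,0,-0.3,0,5],[0,0,-0.4,0,5],[0,0,-0.5,0,5],[0,0,-0.6,0,5],[0,0,-0.7,0,5],[0,0,-0.8,0,5],[0,0,-0.8,0,5],[0,0,-0.8,0,5]]'; python3 - <<'E'
from h import *
s=bot.read_state(); print(s['tool_pos'],s['wrist_force'],s['torque'],s['width'])
cam('wrist','w6');cam('side','s6');crop('w6',240,130,400,270,4,'c11');crop('s6',275,110,385,210,6,'c12')
E
```

```text
time: 18.0
tool_pos: [0.4903, -0.2057, 0.1394]
tcp_rot: [-0.403, -2.004, 2.004]
wrist_force: [-3.2, 0.6, 6.1]
width: 0.152
[ 0.49033836 -0.20570844  0.13939696] [-3.18588821  0.59850742  6.09074641] [ 0.2640005   0.53415698 -0.00484734] 0.1515240621790618
```

View pics/c11.png

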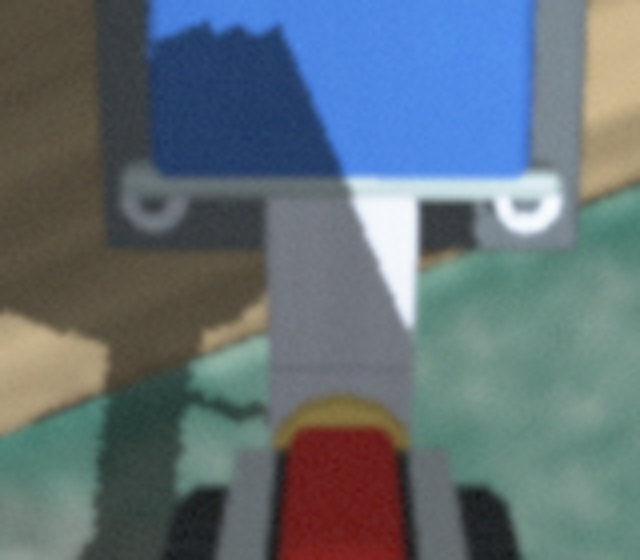

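View pics/c12.png

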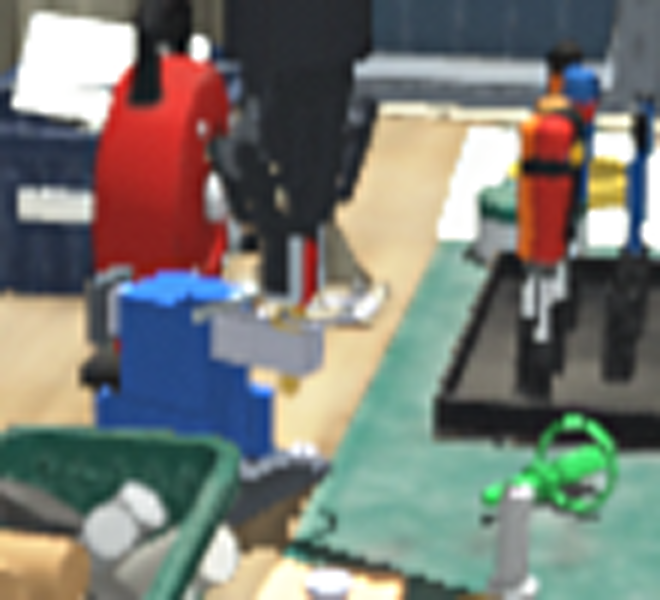

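Seated: contact (+6 N up) came exactly at the expected TCP height of 0.1394, and the collar is on the bar with the tip showing below it. Release and rise.

```bash
python3 -m jog '[[0,0,0.7,0,10],[0,0,0.7,0,20],[0,0,0.7,0,30],[0,0,0.7,0,40],[0,0,0.7,0,40],[0,0,15,0,40],[0,0,35,0,40],[0,0,60,0,40],[0,0,80,0,40],[0,0,80,0,40]]'
python3 -m jog '[[-10,4,0,0,30],[-20,8,0,0,20],[-30,12,0,0,10],[-40,16,0,0,0],[-47,19.5,0,0,0],[-47,19.5,0,0,0],[-47,19.5,0,0,0],[-47,19.5,0,0,0],[-47,19.5,0,0,0],[-47,19.5,0,0,0]]'
python3 - <<'E'
from h import *
s=bot.read_state(); print(s['tool_pos'],s['wrist_force'],s['torque'],s['width'])
cam('wrist','w7');cam('top','t7');crop('w7',240,100,400,300,3,'c13');cam('side','s7');crop('s7',275,110,385,210,6,'c14')
E
```

```text
time: 19.35
tool_pos: [0.4919, -0.2064, 0.2218]
tcp_rot: [-0.409, -2.004, 2.007]
wrist_force: [-0.0, -1.0, -0.2]
width: 0.466
time: 20.6
tool_pos: [0.4434, -0.1862, 0.2186]
tcp_rot: [-0.403, -2.004, 2.003]
wrist_force: [-0.5, 0.2, -0.1]
width: 0.003
[ 0.44336342 -0.18624252  0.21861775] [-0.54360155  0.20745021 -0.12837875] [-0.00516635  0.01777067  0.04082511] 0.0028014020993326065
```

View pics/c13.png

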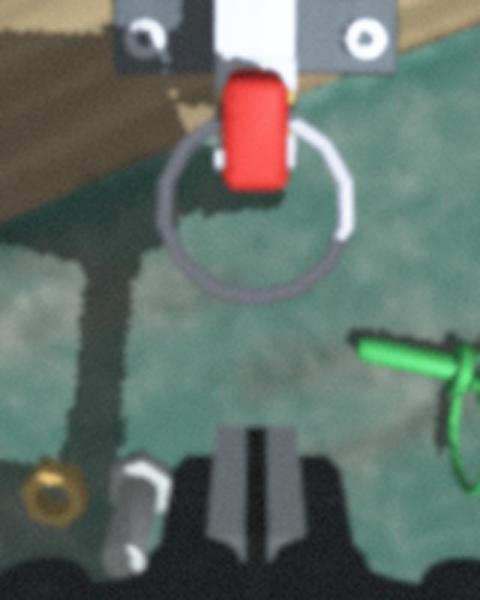

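View pics/c14.png

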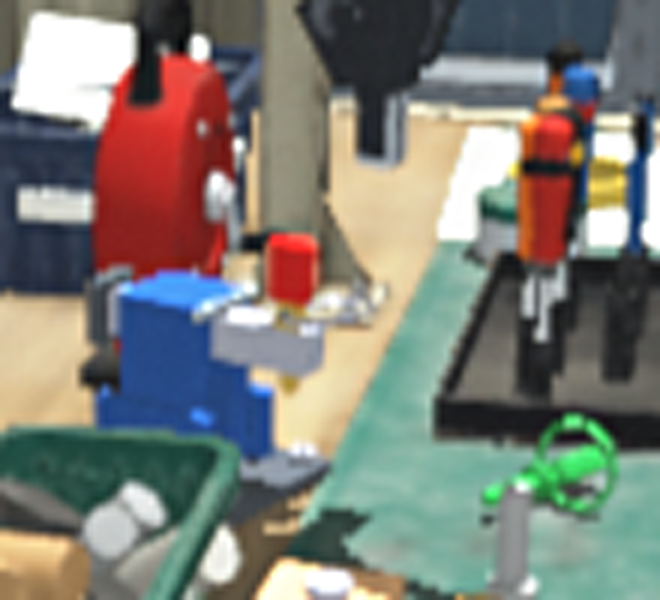

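```bash
python3 - <<'E'
from h import *
w=load('w7'); s=bot.read_state(); tp=s['tool_pos']
C=lambda x,y:(240+(x+.5)/3-.5,100+(y+.5)/3-.5)
a=lambda x,y,z:atz(w,*C(x,y),z,True)
r=np.radians(-22.6);d=np.array([np.cos(r),np.sin(r),0]);n=np.array([-d[1],d[0],0])
for nm,p,z in (('ringend',(252,296),.115),('ringL',(165,200),.109),('ringR',(347,200),.109),('grip-x edge',(256,190),.146),('tip',(256,430),tp[2]-.025)):
    X=a(*p,z); print(nm,np.round((X-tp)@d*1e3,1),np.round((X-tp)@n*1e3,1))
print((np.array([.4903,-.2057,0])-tp)@d*1e3)
E
```

```text
ringend 8.6 -0.4
ringL 31.8 21.2
ringR 31.6 -24.1
grip-x edge 41.7 -1.4
tip 10.5 -1.3
50.893187509133774
```

```bash
python3 -m jog '[[0,0,-10,0,0],[0,0,-22,0,0],[0,0,-35,0,0],[0,0,-48,0,0],[0,0,-58,0,0],[0,0,-64,0,0],[0,0,-66,0,0],[0,0,-68,0,0],[0,0,-68,0,0],[0,0,-68,0,0]]'
python3 -m jog '[[0,0,-2,0,0],[0,0,-4,0,0],[0,0,-6,0,0],[0,0,-8,0,0],[0,0,-10,0,0],[0,0,-12,0,0],[0,0,-14,0,0],[0,0,-16,0,0],[0,0,-16,0,0],[0,0,-16,0,0]]'
python3 - <<'E'
from h import *
s=bot.read_state(); print(s['tool_pos'],s['wrist_force'],s['torque'],s['width'])
cam('wrist','w8');crop('w8',240,130,400,300,3,'c15')
E
```

```text
time: 22.0
tool_pos: [0.4435, -0.1863, 0.151]
tcp_rot: [-0.404, -2.004, 2.004]
wrist_force: [0.6, 0.1, 0.4]
width: -0.0
time: 23.25
tool_pos: [0.4433, -0.1862, 0.1347]
tcp_rot: [-0.403, -2.004, 2.004]
wrist_force: [-1.1, 0.3, 1.6]
width: -0.002
[ 0.44327695 -0.186205    0.13466865] [-1.0518384   0.31244482  1.59320473] [ 0.0458813   0.11863149 -0.01195064] -0.0024401453367425066
```

View pics/c15.png

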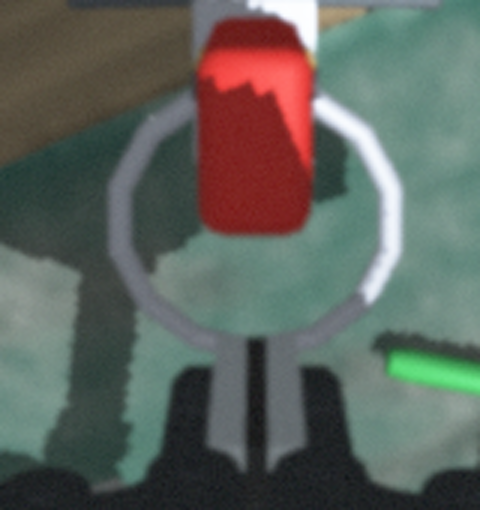

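```bash
python3 -m jog '[[0,0,-3,0,0],[0.5,-0.2,-6,0,0],[1,-0.4,-9,0,0],[2,-0.8,-12,0,0],[3,-1.2,-15,0,0],[4,-1.6,-18,0,0],[5.5,-2.3,-21,0,0],[7,-3,-24,0,0],[7.5,-3.1,-25,0,0],[7.5,-3.1,-25,0,0]]'
python3 - <<'E'
from h import *
s=bot.read_state(); print(s['tool_pos'],s['wrist_force'],s['torque'],s['width'])
cam('wrist','w9');crop('w9',240,130,400,300,3,'c16');cam('side','s9');crop('s9',275,110,385,210,6,'c17')
E
```

```text
time: 24.55
tool_pos: [0.4508, -0.1893, 0.1096]
tcp_rot: [-0.403, -2.004, 2.004]
wrist_force: [1.2, -0.9, 0.1]
width: 0.001
[ 0.45084991 -0.18932959  0.10959476] [ 1.1876291  -0.85367973  0.12501548] [ 0.03374003 -0.05672999 -0.02038206] 0.0005034017969710821
```

View pics/c16.png

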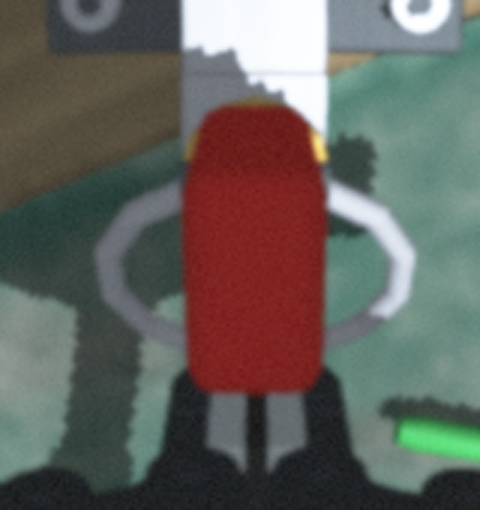

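View pics/c17.png

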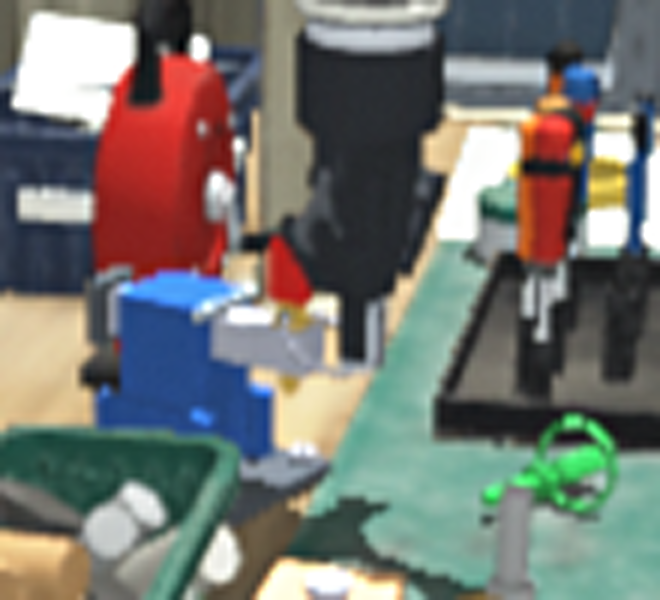

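The ring is at about 0.6 rad below level and following the finger, while the pin stays upright. Continuing along the arc.

```bash
python3 -m jog '[[0.5,-0.2,-1,0,0],[1,-0.4,-2,0,0],[1.8,-0.7,-3,0,0],[2.5,-1,-4,0,0],[3,-1.2,-5,0,0],[3.7,-1.5,-6,0,0],[4.3,-1.8,-7,0,0],[4.8,-2,-8,0,0],[4.8,-2,-8,0,0],[4.8,-2,-8,0,0]]'
python3 - <<'E'
from h import *
s=bot.read_state(); print(s['tool_pos'],s['wrist_force'],s['torque'],s['width'])
cam('wrist','w10');crop('w10',240,130,400,300,3,'c18');cam('side','s10');crop('s10',275,110,385,210,6,'c19')
E
```

```text
time: 25.9
tool_pos: [0.4554, -0.1912, 0.1016]
tcp_rot: [-0.402, -2.004, 2.003]
wrist_force: [0.1, -0.4, -0.1]
width: -0.0
[ 0.45541506 -0.19122009  0.10158355] [ 0.0870926  -0.42539407 -0.1225173 ] [ 0.0204741   0.0083481  -0.01363196] -0.0004175430079773719
```

View pics/c18.png

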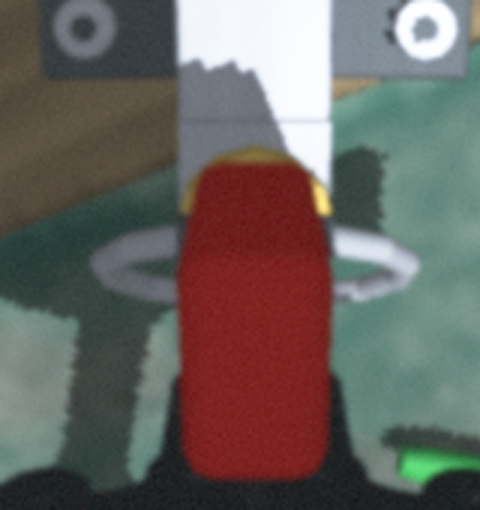

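View pics/c19.png

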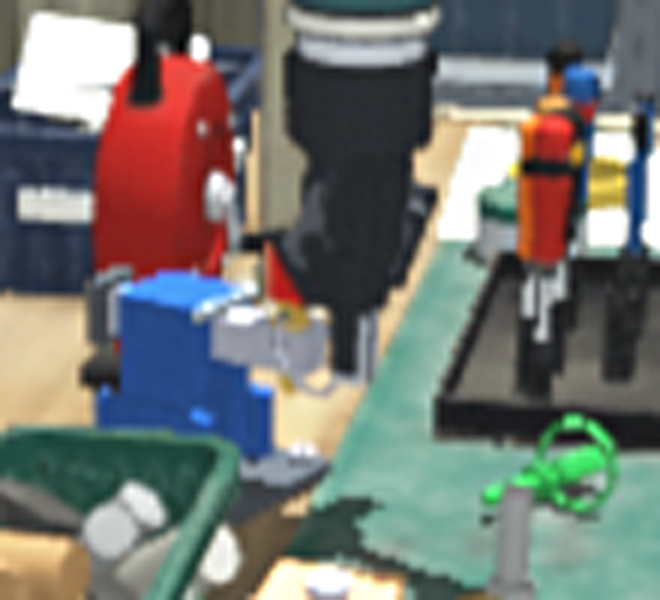

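```bash
python3 -m jog '[[0.5,-0.2,-0.5,0,0],[0.7,-0.3,-1,0,0],[1,-0.4,-1.5,0,0],[1.2,-0.5,-2,0,0],[1.2,-0.5,-2,0,0],[1.2,-0.5,-2,0,0],[1.2,-0.5,-2,0,0],[1.2,-0.5,-2,0,0],[1.2,-0.5,-2,0,0],[1.2,-0.5,-2,0,0]]'
python3 - <<'E'
from h import *
s=bot.read_state(); print(s['tool_pos'],s['wrist_force'],s['torque'],s['width'])
cam('wrist','w11');crop('w11',240,130,400,300,3,'c20');cam('side','s11');crop('s11',300,140,360,190,12,'c21')
E
```

```text
time: 27.25
tool_pos: [0.4568, -0.1918, 0.0997]
tcp_rot: [-0.403, -2.004, 2.004]
wrist_force: [0.4, -0.4, 0.2]
width: 0.001
[ 0.45675123 -0.19177539  0.09967007] [ 0.43207069 -0.36335538  0.17570625] [ 0.04635953  0.02544898 -0.01804771] 0.0013378363384229533
```

View pics/c20.png

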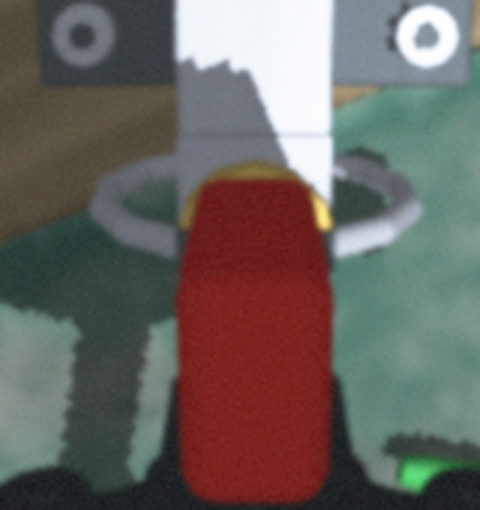

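View pics/c21.png

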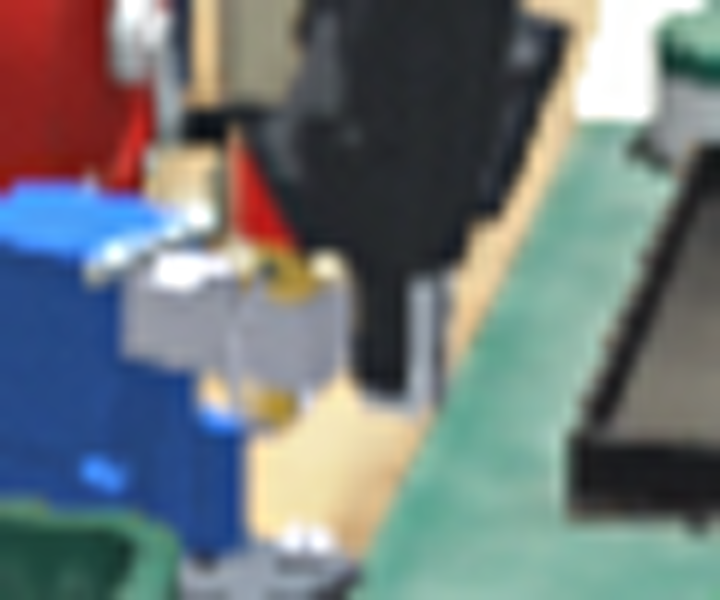

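The ring has snapped through: the wire is now on the receiver side of the pin at (90–420, 200), in crop coordinates. Backing off and checking.

```bash
python3 -m jog '[[-4,1.6,0,0,0],[-10,4,0,0,0],[-16,6.5,5,0,0],[-20,8,15,0,0],[-20,8,30,0,0],[-20,8,50,0,0],[-20,8,70,0,0],[-20,8,90,0,0],[-20,8,100,0,0],[-20,8,100,0,0]]'
python3 - <<'E'
from h import *
s=bot.read_state(); print(s['tool_pos'],s['wrist_force'])
cam('wrist','w12');crop('w12',240,80,400,240,4,'c22');cam('side','s12');crop('s12',295,140,355,190,12,'c23')
E
```

```text
time: 28.6
tool_pos: [0.4376, -0.1842, 0.2011]
tcp_rot: [-0.406, -2.004, 2.005]
wrist_force: [-0.8, 0.1, 0.2]
width: 0.001
[ 0.43757393 -0.18417343  0.20110112] [-0.75234062  0.06055925  0.1545653 ]
```

View pics/c22.png

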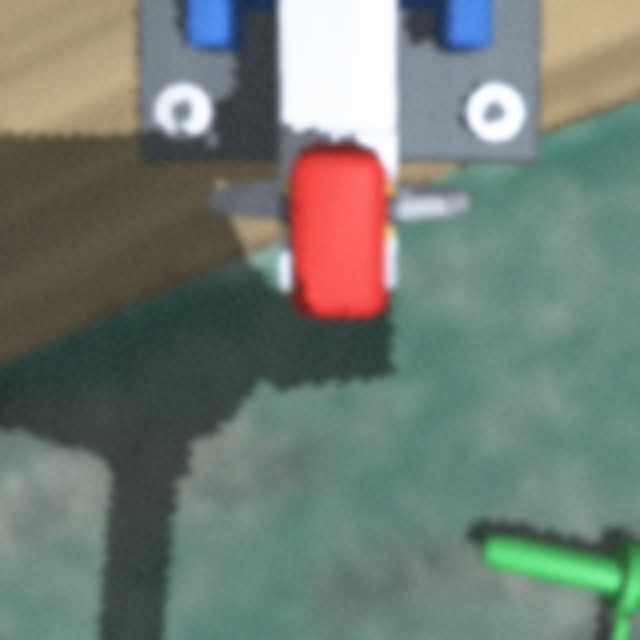

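View pics/c23.png

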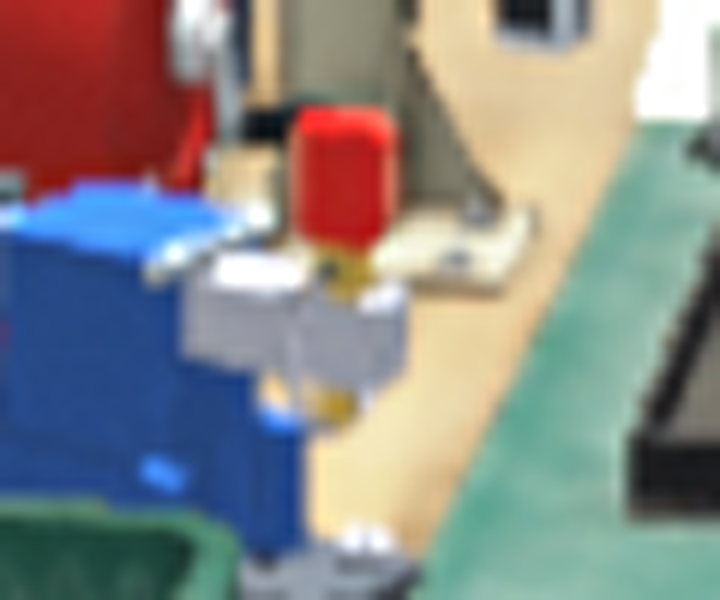

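```bash
python3 - <<'E'
from h import *
cam('top','t12');crop('t12',260,110,460,240,4,'c24')
s=bot.read_state();print(s['time'],s['wrist_force']);print(bot.finish_job())
E
```

```text
28.75 [ 0.13776142 -0.29460253  0.59006612]
the job is handed in; nothing more can be done
None
```

View pics/c24.png

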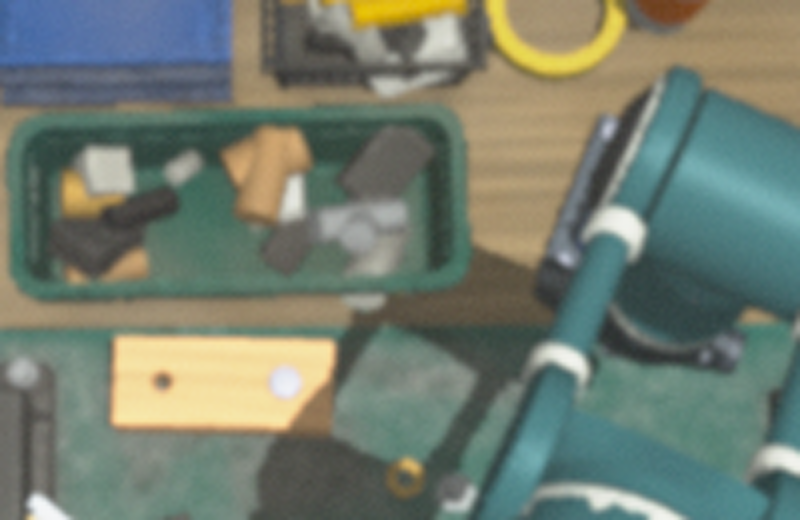

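I took the red-gripped linchpin from the block, slid it into the drawbar's cross hole with its ring to the free end, snapped the ring shut and handed the job in at 28.75 s. No verdict is reported.

- **Pin:** I found the hole in the wrist camera, and the pin went in with no noticeable resistance. The collar met the bar at the expected height with about 6 N. The side view shows the pin upright, with its tip below the bar.
- **Ring:** I followed its arc with closed fingers, reading 2 N or less at each stop, until it snapped over. With the arm backed off, the wrist view shows it hanging edge-on on both sides of the bar.
- **Surroundings:** In the last top view the plain pin is still in its hole and the hex nut, hex bolt and tape roll look undisturbed. The gripper is clear, with forces near zero. The arm hides the hitch in that view, so the final state of the pin and ring rests on the wrist and side pictures.
- **Collar height:** The side camera cannot resolve collar height to a millimetre. That the collar is fully home rests on the contact height and on the ring closing.

Every check I made agreed.

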